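# Third hand for the drip tray

### The job

I'm about to screw the cream drip tray to its dock from under the counter: swing the dock's catch lever all the way up out of the way, then slide the tray in square and centred against the black sprung bumper plate. Press it there steadily with about 10 newtons, never more than about twice that, and finish while still holding the tray and pressing. Leave the bowl stack, the sauce bowl and the napkins around it where they are.

Things in the scene. Friction and masses are not known exactly. Their poses are not given: they have to be found in the camera images.
- dock: Stainless drip-tray dock fixed to the counter. Origin: on the counter, below the middle of the bumper plate's resting front face; -x points out to where the tray comes from (roughly to the robot), y along its width, z up. Block 200 mm wide, 70 high, 30 to 90 mm behind the origin; a head on its middle, 96 mm high, reaches forward to 2 mm behind the origin and carries the lever.
- bumper (a joint): How far the bumper plate is pressed back into the dock (m): 0 at rest, slides along the dock's +x, stop at 0.025. It is sprung with 1 newton per mm, no preload, so 0.010 means 10 N.
- bumper_face (a point): Middle of the front face of the black rubber bumper plate (150 mm wide, 52 mm high, from 8 to 60 mm above the counter); moves with the plate. 34 mm above the counter.
- lever (a joint): Catch lever angle (rad) about the dock's y axis: 0 = down in front of the plate, 40 degrees below level, blocking the tray; grows as the ball is raised; stop at 2.0 (all the way up, 75 degrees above level). Stiff hinge: stays where it is left, about 1 N at the ball moves it. Pushing the tray against it only jams it.
- lever_ball (a point): Centre of the black 18 mm ball at the free end of the catch lever (10 mm round steel rod). 90 mm from the pivot. With the lever down the ball is 27 mm above the counter and 57 mm in front of the plate.
- lever_pivot (a point): Pivot of the catch lever, 12 mm behind the dock's origin and 85 mm above the counter; the hinge line is the dock's y axis.
- tray: Cream plastic drip tray with a slotted top, loose on the counter, 100 mm (x) by 150 mm (y), 50 mm high, about 0.5 kg. Origin: centre of its underside. Its +x face is the back face that goes against the bumper plate; home, its axes are parallel to the dock's and its middle is on the dock's middle (within 12 mm).
- tray_grip (a point): Centre of the tray's upright grip fin: 36 mm along the tray's x, 14 mm thick along its y, standing on the tray's top from 50 to 80 mm above the counter. This point is 28 mm in front (-x) of the tray's middle and 65 mm above its underside.
- bowls: Stack of white paper bowls, 92 mm across, 93 mm high; bystander. Origin: centre of its underside.
- sauce: Open stainless sauce bowl, 96 mm across, 45 mm high; bystander. Origin: centre of its underside.
- napkins: White napkin pack, 70 by 100 by 45 mm; bystander. Origin: centre of its underside.
Not all that is in view belongs to the job. There is more than one size of the tray; the one meant has the size given above.

How it is judged:
By the outcome, as a careful person would: the job done as asked, in the order asked, and still so for the second after the job is handed in, while the arm keeps its last pose, push and grip.
It also fails if it takes over 51 s, if anything falls off the work surface, if the arm or the gripper's body presses on something with over 40 N, if the wrist force passes 120 N, or if a joint passes its speed limit or range.

### The arm

A 6-joint arm with a two-finger parallel gripper is mounted at the origin on the work surface. World frame = base frame: x ahead of the robot, y to its left, z up, the work surface at z = 0. Lengths are in m, angles in rad, forces in N, time in s.
With the tool pointing down it reaches from about 0.275 to 0.875 m from the base axis. Payload 12.5 kg.
Tool frame: the origin (TCP) lies at the very end of the fingers, on their centre line; the grasp point (between the pads) lies 19 mm behind it; z points along the fingers, y is the line along which they close (so a half turn about z gives the same grasp; the last joint's range is limited). The gripper opens to 85 mm and grips with 20 to 120 N. Pads are 22 mm wide; open, the fingers measure 114 mm over their backs; the gripper's body (76 mm by 85 mm) begins 54 mm behind the grasp point. The pads swing forward as they close: fully open they stand 13 mm farther back than shut.
Start: joints at [1.192, 0.351, 1.652, -0, 1.139, -0.085], TCP at [0.159, 0.526, 0.2] pointing down, gripper open.
Joint ranges: [-2.75, 2.75], [-0.79, 2.1], [0.01, 2.65], [-1.57, 4.71], [0.07, 3.14], [-2.87, 2.87]. Speed limits (rad/s): [2.22, 2.22, 2.79, 3.14, 3.14, 3.14].

### API

Orientations are given as a 3x3 rotation matrix whose columns are the frame's x, y, z axes.
In Python, from bench import manip gives the robot as it stands. Calls block until the motion is done:
- manip.move_ptp(position, orientation): joint-space move of the TCP to a pose.
- manip.move_l(position, attitude=None, max_speed=0.15): straight line of the TCP; attitude=None keeps the orientation; max_speed is the mean speed in m/s.
- manip.move_j(angles): joint-space move.
- manip.set_gripper(opening, effort=None): opening from 0.0 (shut) to 1.0 (fully open); effort is the grip in N (None keeps the last); returns when the fingers have stopped.
- manip.dwell(seconds).
- manip.inverse_kinematics(position, orientation): joint angles nearest the present ones, or None.
- manip.grab_frame(name): name is "scene" or "top" or "wrist"; returns (picture, depth): 384x512x3 uint8, red, green, blue; 384x512 float32, m along the optical axis (not along the pixel's ray), 0 where there is no reading.
- manip.get_calibration(name): a dict with "camera_matrix" (3x3 intrinsics, pixels), "R" (3x3) and "t" (3): a world point X has camera coordinates R X + t. Camera axes: x right, y down, z forward; pixel columns grow to the right and rows downward; lengths in m; the calibration is good to about 2 mm. A picture is of the moment at which its call begins: read the wrist's pose just before it. get_calibration takes no time and is no camera call; for the wrist camera it gives the pose at the moment of the call.
A pose or a line that the arm cannot do raises manip.Unreachable and nothing moves.
- manip.sign_off(): hands the job in; it is judged then, once.
Trained networks look in the newest picture that a camera, given by its name, has taken for a name from the list of things; names that differ only in an ending like _2 or _b are one class to them, and where a whole thing is asked for, a point or a joint stands for the part that bears it (a point fixed in the world has none). Each returns a list of dicts, best first, with "confidence" (0 to 1); they miss things now and then, are a little off and sometimes report something else, mostly with a low value. They report only what shows in the picture. A call takes as long as a camera call. They do not tell look-alikes from the thing itself.
- manip.look_for(camera, name): "at" ([x, y, z] in m, in world coordinates, good to about 4 mm: the middle of the surface that is visible of it).
Readings, each from a call of its own:
- manip.current_time(): time.
- manip.current_qpos(): joint angles.
- manip.current_joint_vel(): joint speeds.
- manip.current_joint_torque(): joint torques, N m.
- manip.current_ee_pos(): TCP position.
- manip.current_tcp_rot(): TCP orientation.
- manip.current_force(): force on the tool from outside, world axes, zero at the start.
- manip.current_ft_torque(): the same for the moment, N m.
- manip.current_grip_width(): opening from 0.0 (shut) to 1.0 (fully open).
- manip.current_grip_force(): force on a finger pad.
Only numpy, scipy, OpenCV 4.12 (cv2) and the standard library are available. Lean on these libraries where they do the work, as an engineer would, in place of code of your own. Each camera call takes 0.05 s, during which the arm holds its last target. There are 200 camera calls.

## Working session

There is one attempt and no reset: what is moved stays moved. The work goes in short steps, each a Python script; the robot and the scene stay as the last script left them, time stands still between calls to the robot, and variables do not carry over. Pictures are saved under pics/ and viewed, at most 10 in all, crops included, and the job is handed in when it is done.

```bash
mkdir -p pics; ls; python3 - <<'E'
from bench import manip
import cv2,numpy as np
for c in ("scene","top"):
    im,d=manip.grab_frame(c)
    cv2.imwrite(f"pics/{c}0.png",im[:,:,::-1]); np.savez(f"{c}0.npz",im=im,d=d,**manip.get_calibration(c))
    for n in ("tray","tray_grip","bumper_face","lever_ball","lever_pivot","dock","bowls","sauce","napkins"):
        print(c,n,[(np.round(r["at"],3).tolist(),round(r["confidence"],2)) for r in manip.look_for(c,n)])
print(manip.current_time())
E
```

```text
pics
scene tray [([0.514, 0.088, 0.042], 0.98), ([0.401, -0.078, 0.035], 0.74)]
scene tray_grip [([0.513, 0.089, 0.045], 0.96), ([0.396, -0.083, 0.029], 0.8)]
scene bumper_face [([0.683, -0.025, 0.045], 0.74)]
scene lever_ball []
scene lever_pivot [([0.656, 0.009, 0.068], 0.63)]
scene dock [([0.735, -0.017, 0.068], 0.95)]
scene bowls [([0.651, -0.245, 0.091], 0.63)]
scene sauce [([0.631, 0.302, 0.034], 0.61)]
scene napkins [([0.383, -0.235, 0.043], 0.88), ([0.653, 0.013, 0.063], 0.23)]
top tray [([0.512, 0.11, 0.048], 0.87), ([0.387, -0.075, 0.033], 0.78)]
top tray_grip [([0.387, -0.07, 0.036], 0.95), ([0.509, 0.103, 0.047], 0.71)]
top bumper_face [([0.689, 0.004, 0.059], 0.57)]
top lever_ball []
top lever_pivot []
top dock [([0.73, -0.002, 0.072], 0.7)]
top bowls [([0.64, -0.232, 0.094], 0.86)]
top sauce [([0.634, 0.292, 0.023], 0.76), ([0.728, -0.002, 0.074], 0.39)]
top napkins [([0.377, -0.223, 0.044], 0.66)]
1.0
```

View pics/scene0.png

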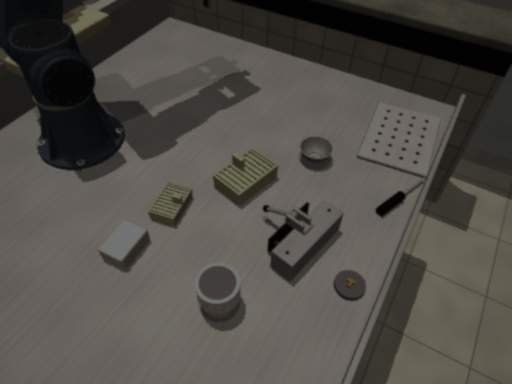

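View pics/top0.png

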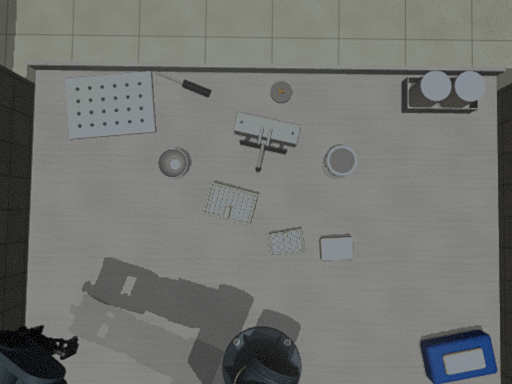

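The scene picture shows two cream trays: a large one at (245,175) and a small one at (171,203). In the top picture they are at (231,202) and (287,241). The dock is at top (267,130) with its lever ball at (258,168). I'll measure their sizes from depth and take one close crop.

```bash
cat > h.py <<'E'
import numpy as np,cv2
def cloud(d,K,R,t):
    v,u=np.mgrid[:d.shape[0],:d.shape[1]]
    c=np.stack([(u-K[0,2])*d/K[0,0],(v-K[1,2])*d/K[1,1],d],-1)
    X=(c-t)@R
    X[d<=0]=np.nan
    return X
def rect(P):
    r=cv2.minAreaRect((P[:,:2]*1000).astype(np.float32)); return [np.round(q,1).tolist() for q in r]
E
python3 - <<'E'
from h import *
for c in("scene","top"):
    f=np.load(f"{c}0.npz"); X=cloud(f["d"],f["camera_matrix"],f["R"],f["t"]);P=X.reshape(-1,3);P=P[~np.isnan(P[:,0])]
    def sel(x,y,r,z0,z1): return P[(np.hypot(P[:,0]-x,P[:,1]-y)<r)&(P[:,2]>z0)&(P[:,2]<z1)]
    for n,a in dict(big=(.513,.1,.115,.04,.056),fin=(.513,.1,.115,.066,.09),small=(.39,-.075,.08,.025,.045),smallfin=(.39,-.075,.08,.045,.07),dock=(.74,0,.13,.062,.08),head=(.7,0,.1,.088,.105),ball=(.63,.0,.07,.015,.2),bowls=(.645,-.235,.07,.02,.12),sauce=(.632,.297,.07,.02,.06)).items():
        S=sel(*a); print(c,n,len(S),rect(S) if len(S)>2 else '',np.median(S,0).round(3) if len(S) else '')
    S=sel(.64,0.01,.06,.012,.2); print(S[np.argsort(S[:,0])][:14].round(3).tolist())
im=cv2.imread("pics/top0.png")[90:270,180:360];im2=cv2.imread("pics/scene0.png")[130:290,140:360]
cv2.imwrite("pics/crop.png",np.hstack([cv2.resize(im,(400,400),interpolation=2),cv2.resize(im2,(400,400),interpolation=2)]))
E
```

```text
scene big 1489 [[510.9, 102.7], [153.0, 102.0], 76.2] [0.514 0.095 0.047]
scene fin 86 [[483.1, 109.1], [13.9, 38.6], 76.0] [0.486 0.106 0.077]
scene small 953 [[391.9, -71.9], [73.3, 109.8], 10.4] [ 0.392 -0.079  0.033]
scene smallfin 54 [[412.7, -69.2], [23.8, 11.3], 12.2] [ 0.414 -0.071  0.054]
scene dock 1954 [[709.3, -0.3], [201.7, 131.9], 78.3] [ 0.744 -0.018  0.07 ]
scene head 213 [[711.8, -2.1], [35.7, 49.8], 79.8] [0.708 0.001 0.094]
scene ball 388 [[665.7, 3.6], [64.8, 96.7], 42.2] [ 0.686 -0.009  0.058]
scene bowls 1953 [[643.6, -233.3], [90.8, 91.7], 33.7] [ 0.65  -0.243  0.092]
scene sauce 477 [[633.8, 285.8], [95.6, 93.7], 62.5] [0.63  0.306 0.035]
[[0.612, 0.016, 0.048], [0.613, 0.014, 0.046], [0.614, 0.018, 0.051], [0.614, 0.013, 0.045], [0.614, 0.022, 0.051], [0.614, 0.012, 0.042], [0.615, 0.015, 0.051], [0.616, 0.014, 0.048], [0.616, 0.018, 0.052], [0.617, 0.022, 0.052], [0.617, 0.012, 0.044], [0.617, 0.011, 0.049], [0.618, 0.015, 0.052], [0.618, 0.025, 0.05]]
top big 1346 [[508.5, 104.7], [150.4, 100.1], 75.9] [0.511 0.102 0.047]
top fin 58 [[481.2, 110.7], [13.4, 
[... 156 characters left out ...]
8] [ 0.409 -0.068  0.056]
top dock 1266 [[703.4, 2.0], [200.3, 139.1], 78.4] [ 0.741 -0.003  0.07 ]
top head 114 [[709.1, 0.8], [34.0, 52.0], 78.7] [0.702 0.003 0.095]
top ball 271 [[666.3, 5.8], [74.6, 100.9], 39.7] [0.679 0.008 0.061]
top bowls 800 [[640.5, -232.7], [89.0, 92.2], 45.7] [ 0.638 -0.23   0.093]
top sauce 388 [[631.8, 287.5], [91.6, 93.7], 3.0] [0.637 0.298 0.036]
[[0.609, 0.02, 0.047], [0.609, 0.023, 0.043], [0.609, 0.017, 0.043], [0.611, 0.02, 0.051], [0.611, 0.026, 0.049], [0.611, 0.023, 0.048], [0.612, 0.016, 0.048], [0.612, 0.013, 0.049], [0.614, 0.013, 0.053], [0.614, 0.016, 0.052], [0.614, 0.023, 0.051], [0.614, 0.02, 0.05], [0.614, 0.026, 0.049], [0.617, 0.023, 0.059]]
```

View pics/crop.png

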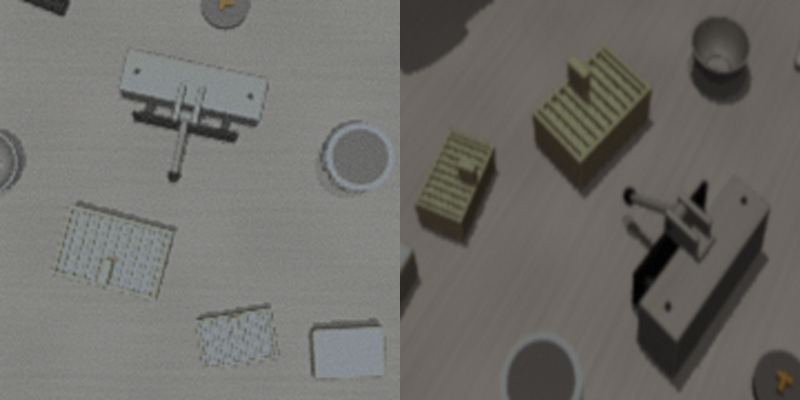

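The large tray measures 150 x 100 mm with a fin at 36 x 14 mm, so it is the one meant. The small one is 107 x 72 mm. The crop shows the dock yawed about -11.6° and the lever roughly 28° below level. Next I'll refine the dock frame and move above the ball.

```bash
cat >> h.py <<'E'
from scipy.spatial.transform import Rotation as Ro
def frame(deg): return Ro.from_euler('z',deg,degrees=True).as_matrix()
def tool(yawdeg,tilt=0,flip=False):
    # tool down; tool y along frame y; tilt leans the gripper body toward frame -x
    R=frame(yawdeg)@Ro.from_euler('y',-tilt,degrees=True).as_matrix()@np.diag([1.,-1,-1])
    return R@np.diag([-1.,-1,1]) if flip else R
YAW=-11.6; D=frame(YAW)
E
python3 - <<'E'
from h import *
from bench import manip
O=np.array([.684,.005,0])
for c in("scene","top"):
    f=np.load(f"{c}0.npz"); P=cloud(f["d"],f["camera_matrix"],f["R"],f["t"]).reshape(-1,3);P=P[~np.isnan(P[:,0])]
    Q=(P-O)@D
    def ext(m): return len(Q[m]),np.percentile(Q[m],[1,50,99],axis=0).round(4).tolist()
    print(c,"block",ext((abs(Q[:,1])<.13)&(Q[:,0]>.02)&(Q[:,0]<.12)&(Q[:,2]>.064)&(Q[:,2]<.078)))
    print("head",ext((abs(Q[:,1])<.05)&(Q[:,0]>-.03)&(Q[:,0]<.1)&(Q[:,2]>.088)&(Q[:,2]<.105)))
    print("ball",ext((abs(Q[:,1])<.02)&(Q[:,0]>-.09)&(Q[:,0]<-.059)&(Q[:,2]>.015)))
    r=rect(Q[(abs(Q[:,1])<.13)&(Q[:,0]>.055)&(Q[:,0]<.12)&(Q[:,2]>.06)&(Q[:,2]<.08)]);print(r)
cal=manip.get_calibration("wrist"); C=-cal["R"].T@cal["t"]
print("cam in tool",manip.current_tcp_rot().T@(C-manip.current_ee_pos()))
for fl in(0,1):
    print(fl,manip.inverse_kinematics([.5,.1,.06],tool(-14,12,fl)),manip.inverse_kinematics([.6,.02,.15],tool(YAW,0,fl)))
E
```

```text
scene block (1835, [[0.0308, -0.0994, 0.065], [0.0639, -0.0149, 0.0695], [0.091, 0.0967, 0.0769]])
head (213, [[0.0044, -0.0185, 0.0881], [0.0249, -0.0013, 0.0938], [0.0529, 0.0163, 0.0979]])
ball (36, [[-0.0725, -0.0077, 0.042], [-0.0652, -0.0039, 0.049], [-0.0591, 0.0065, 0.0536]])
[[73.3, -0.1], [201.5, 36.8], 89.9]
top block (1178, [[0.0288, -0.0971, 0.0648], [0.0594, 0.0001, 0.0704], [0.088, 0.0981, 0.077]])
head (114, [[0.001, -0.016, 0.0883], [0.0188, -0.0004, 0.0947], [0.0486, 0.0173, 0.1006]])
ball (28, [[-0.0771, -0.0062, 0.0427], [-0.0691, 0.0006, 0.0498], [-0.0603, 0.0075, 0.0586]])
[[72.1, 0.9], [200.3, 34.2], 90.0]
cam in tool [ 0.07450197  0.00070981 -0.17387928]
0 [ 0.15298505  0.40936831  2.01082886 -0.15889994  0.53338484  2.09742947] [-4.42136459e-02  4.93675603e-01  1.56511728e+00 -4.44089210e-16
  1.08279977e+00  1.72904087e+00]
1 [ 0.15298505  0.40936831  2.01082886 -0.15889994  0.53338484 -1.04416318] [-4.42136459e-02  4.93675603e-01  1.56511728e+00 -4.44089210e-16
  1.08279977e+00 -1.41255178e+00]
```

```bash
cat >> h.py <<'E'
O=np.array([.684,.005,0])
def W(x,y,z): return O+D@np.array([x,y,z])
E
python3 - <<'E'
from h import *
from bench import manip as m
R=tool(YAW,0,True)
m.set_gripper(0.55,25)
m.move_ptp(W(-.067,0,.12),R)
m.move_l(W(-.067,0,.023),max_speed=.12)
m.set_gripper(0.0,25)
print("grip",m.current_grip_width()*85,m.current_grip_force(),m.current_force().round(2),m.current_time())
for a in np.r_[np.arange(-15,76,15),77]:
    t=np.radians(a); m.move_l(W(.012-.09*np.cos(t),0,.085+.09*np.sin(t)-.019),max_speed=.12)
    print(a,(D.T@m.current_force()).round(2),round(m.current_grip_width()*85,1))
print(m.current_time(),((m.current_ee_pos()-O)@D).round(4))
for c in("scene","top"):
    im,d=m.grab_frame(c); cv2.imwrite(f"pics/{c}1.png",im[:,:,::-1])
    print([(((np.array(r["at"])-O)@D).round(3),r["confidence"]) for r in m.look_for(c,"lever_ball")])
E
```

```text
grip 0.2307658645534952 0.02115031913490384 [-0.42  0.51 -1.29] 5.3833
-15 [-0.64 -0.18 -0.81] 0.1
0 [-0.05 -0.11 -0.35] -0.1
15 [-0.44 -0.06 -0.34] 0.4
30 [-0.75 -0.68  0.26] 0.2
45 [ 0.36 -0.09 -0.18] -0.1
60 [-0.35  0.52  0.35] -0.2
75 [-0.83 -0.14 -0.73] -0.2
77 [-0.1  -0.04 -0.14] 0.1
8.0083 [-0.0086  0.      0.1534]
[(array([-0.034,  0.002,  0.065]), 0.74)]
[(array([ 0.037, -0.085,  0.068]), 0.21), (array([-0.254, -0.286,  0.046]), 0.21)]
```

```bash
python3 - <<'E'
from h import *
from bench import manip as m
m.move_l(W(-.15,0,.25),max_speed=.3)
im,d=m.grab_frame("scene"); cal=m.get_calibration("scene")
Q=(cloud(d,cal["camera_matrix"],cal["R"],cal["t"])-O)@D
s=(abs(Q[...,1])<.04)&(Q[...,0]>-.1)&(Q[...,0]<-.0)&(Q[...,2]>.012)
q=Q[s]; print(q[np.argsort(q[:,0])][:25].round(3).tolist())
wi,_=m.grab_frame("wrist")
cv2.imwrite("pics/m1.png",np.hstack([cv2.resize(im[130:290,200:360],(400,400),interpolation=2)[:,:,::-1],cv2.resize(wi,(400,400))[:,:,::-1]]))
print(m.current_time())
E
```

```text
[[-0.1, -0.026, 0.558], [-0.1, -0.014, 0.544], [-0.1, -0.023, 0.535], [-0.1, -0.023, 0.536], [-0.1, -0.021, 0.552], [-0.1, -0.031, 0.56], [-0.1, -0.022, 0.553], [-0.1, -0.021, 0.537], [-0.1, -0.019, 0.543], [-0.1, -0.024, 0.54], [-0.1, -0.017, 0.552], [-0.1, -0.026, 0.557], [-0.1, -0.017, 0.545], [-0.1, -0.029, 0.551], [-0.1, -0.019, 0.545], [-0.1, -0.029, 0.559], [-0.1, -0.029, 0.557], [-0.1, -0.026, 0.539], [-0.099, -0.019, 0.548], [-0.099, -0.026, 0.536], [-0.099, -0.019, 0.541], [-0.099, -0.024, 0.542], [-0.099, -0.02, 0.553], [-0.099, -0.02, 0.554], [-0.099, -0.029, 0.553]]
9.0333
```

View pics/m1.png

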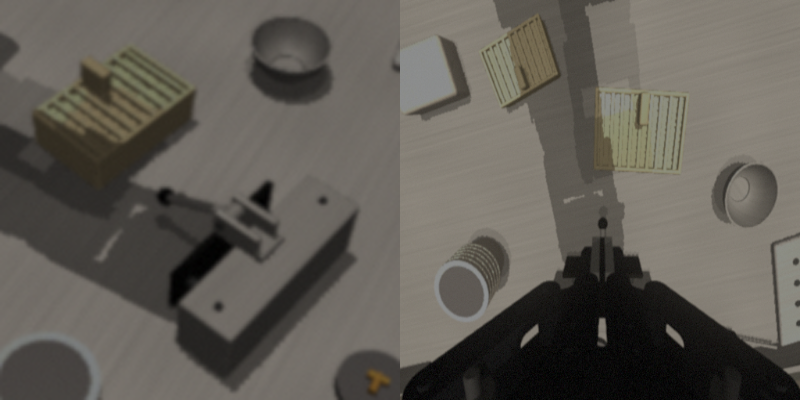

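```bash
python3 - <<'E'
from h import *
from bench import manip as m
rays=[]
for c,(u0,v0) in dict(scene=(266,208),top=(258,168),wrist=(258,214)).items():
    cal=m.get_calibration(c); im,d=m.grab_frame(c); g=cv2.cvtColor(im,6).astype(int)
    w=g[v0-12:v0+13,u0-12:u0+13]
    if c=="wrist": w=w[:16]
    ys,xs=np.where(w<w.min()+18); print(c,w.min(),np.median(w),len(ys),xs.ptp() if hasattr(xs,'ptp') else np.ptp(xs),np.ptp(ys))
    u,v=u0-12+xs.mean(),v0-12+ys.mean()
    R,t,K=cal["R"],cal["t"],cal["camera_matrix"]
    C=-R.T@t; r=R.T@np.linalg.solve(K,[u,v,1]); r/=np.linalg.norm(r); rays.append((C,r)); 
    dd=d[int(round(v)),int(round(u))]; print(u,v,"depth pt",((R.T@(np.linalg.solve(K,[u,v,1])*dd-t)-O)@D).round(4))
def tri(rs):
    A=sum(np.eye(3)-np.outer(r,r) for C,r in rs); b=sum((np.eye(3)-np.outer(r,r))@C for C,r in rs)
    X=np.linalg.solve(A,b); return ((X-O)@D).round(4),[round(float(np.linalg.norm(np.cross(X-C,r))),4) for C,r in rs]
print(tri(rays),tri(rays[:2]),tri(rays[::2]),tri(rays[1:]))
print(((m.current_ee_pos()-O)@D).round(4),m.current_grip_width(),m.current_time())
E
```

```text
scene 5 62.0 16 3 5
265.0 208.3125 depth pt [-0.0642 -0.0065  0.0526]
top 44 73.0 96 24 9
257.0520833333333 164.02083333333334 depth pt [-0.1091 -0.0175  0.5687]
wrist 16 82.0 72 10 7
259.1388888888889 213.84722222222223 depth pt [-0.0734  0.0014  0.0514]
(array([-0.0646,  0.0028,  0.0416]), [0.0055, 0.0098, 0.0046]) (array([-0.0615,  0.0015,  0.0487]), [0.0071, 0.0071]) (array([-0.0696,  0.0011,  0.0412]), [0.0005, 0.0005]) (array([-0.0521,  0.0052,  0.0002]), [0.0037, 0.0037])
[-1.496e-01 -1.000e-04  2.488e-01] -0.0002671951660615359 9.1833
```

The left view shows the lever unmoved, with its ball at scene (266,208). The wrist view shows the ball at (602,223), straight ahead of the finger line. The gripper shut on nothing, so I'll repeat the approach with a wrist look before closing.

```bash
python3 - <<'E'
from h import *
from bench import manip as m
m.set_gripper(0.55,25)
m.move_l(W(-.069,0,.12),max_speed=.3)
m.move_l(W(-.069,0,.022),max_speed=.12)
print(((m.current_ee_pos()-O)@D).round(4),m.current_grip_width(),m.current_force().round(2))
a,_=m.grab_frame("wrist"); s,_=m.grab_frame("scene")
m.set_gripper(0.0,25)
print(((m.current_ee_pos()-O)@D).round(4),m.current_grip_width(),m.current_grip_force(),m.current_force().round(2))
b,_=m.grab_frame("wrist")
f=lambda i:cv2.resize(i[100:340,140:380],(400,400),interpolation=2)
cv2.imwrite("pics/m2.png",np.hstack([f(a),f(b)])[:,:,::-1]);cv2.imwrite("pics/m2s.png",cv2.resize(s[130:290,200:360],(500,500),interpolation=2)[:,:,::-1])
print(m.current_time())
E
```

```text
[-0.0684  0.0001  0.0229] 0.5490830937243701 [ 0.79 -0.09  0.37]
[-0.069  0.     0.022] -0.0019573312157930827 0.033590305829420686 [-0.27 -0.12 -0.9 ]
11.975
```

View pics/m2.png

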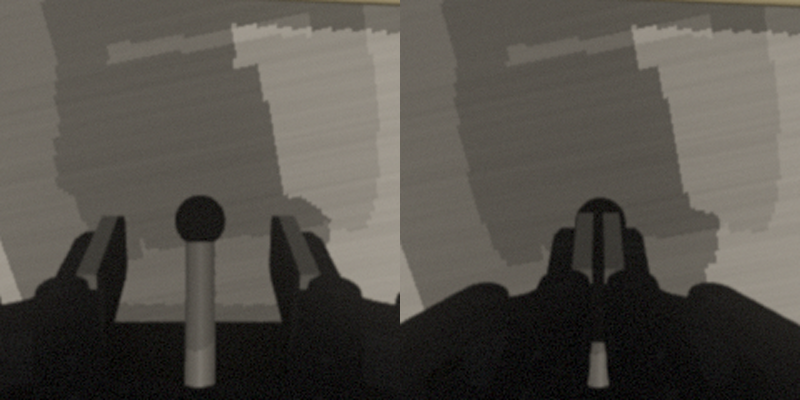

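The left crop shows the open fingers either side of the rod, with the ball at (200,218). In the right crop the shut fingers hide most of the ball, and its rim shows past the tips at (600,203). The ball therefore seems to lie beyond the tips, and the depth image should confirm where.

```bash
python3 - <<'E'
from h import *
from bench import manip as m
cal=m.get_calibration("wrist"); im,d=m.grab_frame("wrist")
Q=(cloud(d,cal["camera_matrix"],cal["R"],cal["t"])-O)@D
print("f",cal["camera_matrix"][0,0],"cam z axis in dock",(cal["R"][2]@D).round(3))
for v in range(216,264,3): print(v,im[v,260],Q[v,260].round(4), Q[v,250].round(4),Q[v,270].round(4))
E
```

```text
f 285.9054185503604 cam z axis in dock [ 0.294  0.    -0.956]
216 [87 84 75] [-0.0618  0.0019 -0.0006] [-0.0622 -0.0055  0.0004] [-0.0617  0.0093 -0.0009]
219 [39 31 31] [-0.0777  0.0016  0.0422] [-0.0596 -0.0056 -0.0001] [-0.0602  0.0092  0.0013]
222 [18 20 16] [-0.0774  0.0016  0.0458] [-0.0759 -0.0042  0.0426] [-0.076   0.0074  0.0428]
225 [14 11 12] [-0.0764  0.0016  0.0477] [-0.0753 -0.0041  0.0452] [-0.0751  0.0073  0.0449]
228 [26 22 19] [-0.0795  0.0015  0.0585] [-0.0793 -0.0038  0.058 ] [-0.0797  0.0067  0.0589]
231 [19 16 18] [-0.0794  0.0015  0.0619] [-0.0795 -0.0036  0.0621] [-0.0792  0.0067  0.0614]
234 [22 21 21] [-0.0793  0.0015  0.065 ] [-0.0793 -0.0036  0.065 ] [-0.0798  0.0065  0.0661]
237 [25 25 23] [-0.0796  0.0015  0.069 ] [-0.0796 -0.0034  0.0689] [-0.0798  0.0063  0.0694]
240 [27 20 21] [-0.0798  0.0014  0.0725] [-0.0795 -0.0034  0.0719] [-0.0791  0.0063  0.0712]
243 [21 18 17] [-0.0795  0.0014  0.075 ] [-0.0795 -0.0033  0.0749] [-0.0791  0.0062  0.0743]
246 [20 19 14] [-0.0794  0.0014  0.0776] [-0.0798 -0.0032  0.0784] [-0.0792  0.006   0.0774]
249 [25 20 17] [-0.0795  0.0014  0.0807] [-0.0798 -0.0031  0.0812] [-0.0799  0.0059  0.0813]
252 [11  6 11] [-0.0796  0.0014  0.0836] [-0.079  -0.0031  0.0824] [-0.0794  0.0058  0.0831]
255 [19 23 17] [-0.08    0.0014  0.0867] [-0.0794 -0.003   0.0857] [-0.0798  0.0057  0.0864]
258 [15 13 18] [-0.0796  0.0014  0.0886] [-0.0799 -0.0029  0.0891] [-0.0795  0.0056  0.0885]
261 [23 22 19] [-0.0797  0.0013  0.0911] [-0.0793 -0.0028  0.0904] [-0.0792  0.0055  0.0903]
```

View pics/m2s.png

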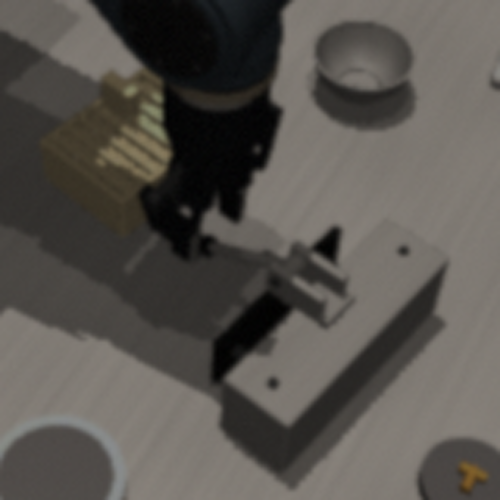

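The scene and depth data agree. With the reported TCP at z=0.022, the fingertips really end at z≈0.057 and the ball is still at 0.042. The true fingertips are about 34 mm behind the reported TCP, so I'll correct for that and descend while watching the force.

```bash
python3 - <<'E'
from h import *
from bench import manip as m
def st(): return ((m.current_ee_pos()-O)@D).round(4),(D.T@m.current_force()).round(2)
m.set_gripper(0.55,25)
for z in (.008,-.003,-.011):
    m.move_l(W(-.069,0,z),max_speed=.08); print(z,*st())
    if m.current_force()[2]>6: break
m.set_gripper(0.0,25)
print(m.current_grip_width()*85,m.current_grip_force(),*st())
cal=m.get_calibration("wrist"); im,d=m.grab_frame("wrist")
Q=(cloud(d,cal["camera_matrix"],cal["R"],cal["t"])-O)@D
for v in range(210,250,3): print(v,Q[v,250].round(4),Q[v,260].round(4),Q[v,270].round(4))
print(m.current_time())
E
```

```text
0.008 [-0.0696 -0.0001  0.0071] [0.33 0.31 0.99]
-0.003 [-0.0694 -0.0001 -0.0037] [-0.39  0.49  1.2 ]
-0.011 [-0.0693 -0.0001 -0.0115] [-0.78 -1.    0.73]
16.008126795331908 24.389814734458923 [-0.0688  0.0006 -0.0108] [ 0.37  3.97 -0.54]
210 [-0.0793 -0.0039 -0.0003] [-0.0788  0.0023 -0.0016] [-0.0795  0.0083  0.0002]
213 [-0.0775 -0.0039  0.    ] [-0.077   0.0023 -0.001 ] [-0.0778  0.0083  0.0008]
216 [-0.0752 -0.0039 -0.0005] [-0.0756  0.0022  0.0004] [-0.0751  0.0084 -0.0009]
219 [-0.073  -0.004  -0.0011] [-0.0737  0.0023  0.0006] [-0.0732  0.0085 -0.0007]
222 [-0.0709 -0.004  -0.0012] [-0.071   0.0023 -0.0011] [-0.0714  0.0085 -0.    ]
225 [-0.0693 -0.004  -0.0003] [-0.0692  0.0023 -0.0005] [-0.0695  0.0085  0.0001]
228 [-0.067  -0.004  -0.0008] [-0.0676  0.0023  0.0004] [-0.0673  0.0085 -0.0001]
231 [-0.0653 -0.004  -0.    ] [-0.065   0.0023 -0.0006] [-0.0646  0.0086 -0.0016]
234 [-0.0637 -0.004   0.0008] [-0.0632  0.0023 -0.0002] [-0.0632  0.0086 -0.0002]
237 [-0.0611 -0.004  -0.0003] [-0.0605  0.0023 -0.0013] [-0.0612  0.0086 -0.0001]
240 [-0.0585 -0.0041 -0.0011] [-0.0595  0.0023  0.0008] [-0.0585  0.0086 -0.0011]
243 [-0.0566 -0.0041 -0.0007] [-0.0569  0.0023 -0.0001] [-0.0569  0.0086 -0.0002]
246 [-0.0547 -0.0041 -0.0004] [-0.078   0.002   0.0426] [-0.0549  0.0086  0.    ]
249 [-0.0769 -0.0027  0.0434] [-0.0777  0.002   0.0449] [-0.0769  0.0067  0.0435]
13.825
```

```bash
python3 - <<'E'
from h import *
from bench import manip as m
for a in list(range(-15,76,15))+[77,79]:
    t=np.radians(a); m.move_l(W(.0105-.09*np.cos(t),.0005,.085+.09*np.sin(t)-.053),max_speed=.1)
    f=(D.T@m.current_force()).round(2); print(a,f,round(m.current_grip_width()*85,1))
    if a>75 and np.hypot(f[0],f[2])>6: break
p=((m.current_ee_pos()-O)@D).round(4); print(p)
m.set_gripper(0.6)
m.move_l(W(p[0],p[1],.22),max_speed=.2); m.move_l(W(-.2,.06,.22),max_speed=.4)
for c in ("scene","wrist"):
    im,d=m.grab_frame(c); cal=m.get_calibration(c)
    cv2.imwrite(f"pics/{c}3.png",im[:,:,::-1])
    Q=(cloud(d,cal["camera_matrix"],cal["R"],cal["t"])-O)@D
    q=Q[(abs(Q[...,1])<.03)&(Q[...,0]>-.07)&(Q[...,0]<.08)&(Q[...,2]>.11)&(Q[...,2]<.2)]
    print(c,len(q),[q[np.argsort(-q[:,2])][i:i+8].mean(0).round(3) for i in range(0,min(len(q),80),8)])
    print([(((np.array(r["at"])-O)@D).round(3),r["confidence"]) for r in m.look_for(c,"lever_ball")])
a=cv2.imread("pics/scene3.png")[130:290,200:360];b=cv2.imread("pics/wrist3.png")
cv2.imwrite("pics/m3.png",np.hstack([cv2.resize(a,(390,390),interpolation=2),cv2.resize(b,(410,390))]))
print(m.current_time())
E
```

```text
-15 [-0.58  3.75 -0.99] 15.7
0 [-0.41  4.37 -0.4 ] 15.8
15 [-0.89  4.73 -0.3 ] 15.9
30 [-0.94  4.45 -0.12] 16.1
45 [-0.03  4.58 -0.11] 16.1
60 [-0.07  5.14 -0.3 ] 16.2
75 [-0.62  3.58  1.42] 16.0
77 [0.04 4.85 0.36] 16.0
79 [-2.77  3.62  1.06] 15.7
[-0.0073  0.0005  0.1199]
scene 137 [array([-0.011, -0.002,  0.18 ]), array([-0.01 ,  0.   ,  0.178]), array([-0.008, -0.001,  0.177]), array([-0.008, -0.002,  0.176]), array([-0.007, -0.005,  0.174]), array([-0.009, -0.006,  0.172]), array([-0.006, -0.003,  0.166]), array([-0.007, -0.002,  0.159]), array([-0.004, -0.002,  0.155]), array([-0.001, -0.002,  0.151])]
[(array([-0.003, -0.001,  0.136]), 0.59)]
wrist 0 []
[(array([0.003, 0.005, 0.087]), 0.6)]
18.925
```

View pics/m3.png

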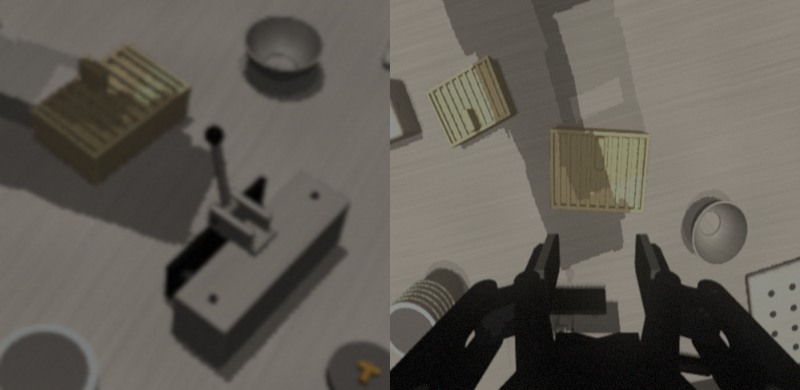

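The lever now stands up, with its ball at left crop (214,135). Its measured angle is about 76° above level, so it is at the stop. The tray hasn't moved (right crop, 600,170), so I'll grip the fin next.

```bash
cat >> h.py <<'E'
OFF=.0345; TILT=12
def tcp(tip,yaw): return np.asarray(tip)+OFF*tool(yaw,TILT,True)[:,2]
E
python3 - <<'E'
from h import *
from bench import manip as m
yt=-14.; R=tool(yt,TILT,True); T=frame(yt)
fin=np.array([.482,.110,0]); tip=lambda z: fin+T@[-.004,0,z]
m.set_gripper(0.5)
m.move_ptp(tcp(tip(.11),yt),R)
for z in(.07,.061,.056):
    m.move_l(tcp(tip(z),yt),max_speed=.08); f=m.current_force(); print(z,f.round(2))
    if f[2]>6: break
m.set_gripper(0.0,80)
print(m.current_grip_width()*85,m.current_grip_force(),(D.T@m.current_force()).round(2),m.current_time())
im,d=m.grab_frame("wrist");cal=m.get_calibration("wrist")
X=cloud(d,cal["camera_matrix"],cal["R"],cal["t"]).reshape(-1,3)
P=X[(abs(X[:,0]-.51)<.12)&(abs(X[:,1]-.1)<.12)&(X[:,2]>.044)&(X[:,2]<.055)];print(rect(P))
cv2.imwrite("pics/m4.png",im[:,:,::-1])
E
```

```text
0.07 [0.08 0.23 0.1 ]
0.061 [ 0.11  0.02 -0.03]
0.056 [ 0.89  0.06 -0.07]
12.646627090957976 78.87226581573486 [-2.04 -0.56  5.29] 21.3583
[[507.2, 104.6], [149.8, 99.6], 76.1]
```

View pics/m4.png

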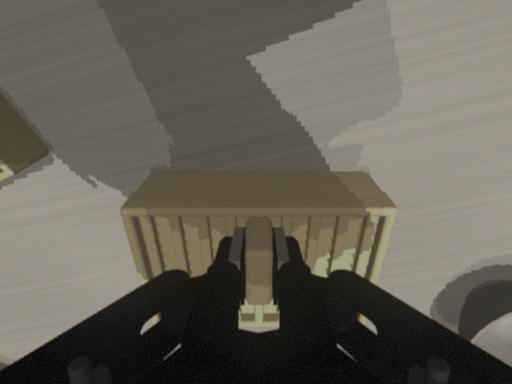

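The picture shows the fin at (260,260) held squarely between the pads. The tray is square to the gripper, with its near edge at row 210. The fingers press down with 5 N, so I'll ease that by 1 mm and then slide the tray over and in.

```bash
cat > go.py <<'E'
from h import *
from bench import manip as m
R=tool(YAW,TILT,True)
Fd=lambda n=5: np.mean([D.T@m.current_force() for _ in range(n)],0)
def to(x,y=0,z=.0568,v=.1): m.move_l(tcp(W(x-.032,y,z),YAW),R,max_speed=v)
E
python3 - <<'E'
from go import *
yt=-14.; T=frame(yt)
m.move_l(tcp(np.array([.482,.110,0])+T@[-.004,0,.0568],yt)); print("rest",Fd().round(2))
to(-.13); print("lined up",Fd().round(2),m.current_time())
to(-.075,v=.06); print(Fd().round(2))
base=Fd()
for x in np.arange(-.066,-.03,.003):
    to(x,v=.04); m.dwell(.15); f=Fd(); p=(m.current_ee_pos()-tcp(W(x-.032,0,.0568),YAW))@D
    print(round(x,4),f.round(2),p.round(4))
    if f[0]<-7: break
print(m.current_grip_width()*85,m.current_time())
E
```

```text
rest [-0.49 -0.32 -2.81]
lined up [-0.8  -0.09 -4.3 ] 22.675
[ 0.57 -0.76 -4.89]
-0.066 [-0.24 -0.67 -5.66] [-0.0002 -0.     -0.0001]
-0.063 [ 0.04 -0.   -5.95] [-0.0001 -0.     -0.0001]
-0.06 [-0.39  0.17 -6.12] [-0.0001 -0.     -0.0001]
-0.057 [ 0.67 -0.23 -5.07] [-0.0001 -0.     -0.0001]
-0.054 [-0.32 -0.03 -5.76] [-0.0001 -0.     -0.    ]
-0.051 [-0.13 -0.03 -5.6 ] [-0.0001 -0.     -0.0001]
-0.048 [-2.09  0.99 -4.72] [-0.0002  0.     -0.0001]
-0.045 [-5.    2.47 -3.88] [-0.0003  0.0001 -0.0001]
-0.042 [-6.16  2.27 -3.35] [-0.0006  0.0001 -0.0002]
-0.039 [-9.23  2.93 -0.72] [-0.001   0.0001 -0.0003]
12.412999763087468 27.8667
```

```bash
python3 - <<'E'
from go import *
to(-.039,z=.0563,v=.02); m.dwell(.3); print(Fd(10).round(2))
fs=[]
for c in("scene","top","wrist"):
    im,d=m.grab_frame(c);cal=m.get_calibration(c)
    Q=((cloud(d,cal["camera_matrix"],cal["R"],cal["t"])-O)@D).reshape(-1,3)
    S=Q[(abs(Q[:,0]+.04)<.07)&(abs(Q[:,1])<.1)&(Q[:,2]>.044)&(Q[:,2]<.054)&(Q[:,0]<.008)]
    print(c,len(S),rect(S),np.percentile(S,[.5,99.5],axis=0).round(4).tolist())
    cv2.imwrite(f"pics/{c}5.png",im[:,:,::-1])
a=cv2.imread("pics/scene5.png")[130:290,200:360];b=cv2.imread("pics/top5.png")[90:230,200:340]
cv2.imwrite("pics/m5.png",np.hstack([cv2.resize(a,(400,400),interpolation=2),cv2.resize(b,(400,400),interpolation=2)]))
print(m.current_time())
E
```

```text
[-12.01   2.66   4.21]
scene 1007 [[-40.5, -0.5], [151.7, 96.0], 89.4] [[-0.0879, -0.0757, 0.044], [0.0066, 0.0737, 0.0531]]
top 540 [[-41.1, 0.4], [149.8, 98.7], 89.5] [[-0.0875, -0.0742, 0.0441], [0.0078, 0.0749, 0.0539]]
wrist 10769 [[-42.0, 0.7], [99.9, 150.1], 0.0] [[-0.0917, -0.0731, 0.0441], [0.0061, 0.0747, 0.0514]]
28.5667
```

View pics/m5.png

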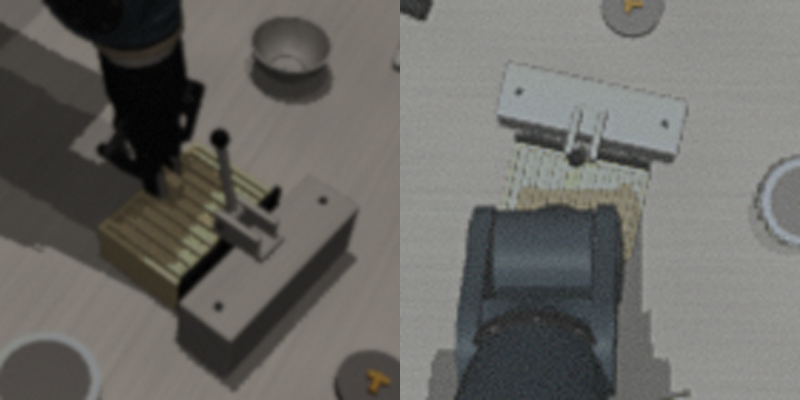

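The tray sits square (within 0.6°) and centred (within 1 mm) against the plate, and the lever is still up with its ball at crop (220,138). The plate is pressed back about 9 to 10 mm. I'll hold, check that the force is steady, and hand in.

```bash
python3 - <<'E'
from go import *
for _ in range(3): m.dwell(.4); print(Fd(10).round(2))
print(m.current_grip_force(),m.current_time())
f=-Fd(10)[0]
if 8<f<14: print(m.sign_off())
E
```

```text
[-12.88   1.99   4.36]
[-12.18   2.7    4.3 ]
[-12.03   2.55   3.56]
79.89204525947571 29.7667
the job is handed in; nothing more can be done
None
```

The job is handed in: the lever is fully up, and the tray is still gripped, square and centred against the bumper. The wrist reads a steady 12 N, part of it counter friction, so I estimate about 9–10 N on the plate; nothing touched the bowls, sauce bowl or napkins, and it took about 30 s.

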